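# Lock the swivel board holder with its pin

## Task

Turn the blue tray of the board holder by its black handle post until the hole in its lug lines up with the hole in the yellow lug of the stand below. Then take the orange-knobbed lock pin from the rack, put it down through both holes until its flange rests flat on the tray, and let go.

Things in the scene. Friction and masses are not known exactly. Their poses are not given: they have to be found in the camera images.
- stand: Fixed stand: dark round foot with a yellow square lug (70 x 70 mm, top 34 mm above the bench). Origin on the bench, on the vertical axis about which the blue tray turns; z up. The lug's round hole, 32 mm across and right through, is centred 90 mm from the axis along the stand's own -x axis.
- tray (a joint): Angle of the blue tray about the stand's axis, rad, anticlockwise from above positive; starts well above 0, turns from -1.5 to 1.5, stiff (2.5 N at the handle), stays where left, no stop at 0. At 0 the 32 mm hole in its lug (90 mm from the axis, opposite the handle) is exactly over the stand's hole. Tray plate 8 mm thick, top 44 mm above the bench; parts on its circuit board reach 60 mm.
- tray_handle (a point): Black upright round handle post on the blue tray, 22 mm across, from 44 to 92 mm above the bench, 85 mm from the turning axis along the tray's own +x axis (the stand's +x axis when the joint is at 0). This point is at its half height, 68 mm above the bench.
- pin_knob (a point): Lock pin upright in a low rack, 90 mm from a thicker grey-knobbed pin that does not fit. Point: on its axis, at mid-height of the orange round knob (28 mm across, 40 tall); 86 mm above the bench in the rack, 70 mm when fully home. Below the knob a steel flange, 56 mm across, 6 thick (underside 26 mm below the point), then a 16 mm shank with tapered tip 64 mm below the point. About 0.16 kg.
Mind the look-alikes: they are no part of the job. Leave any pink look-alike of the part that bears pin_knob alone.

How it is judged:
By the outcome, as a careful person would: the job done as asked, in the order asked, and still so for the second after the job is handed in, with the robot touching nothing.
It also fails if it takes over 53 s, if anything falls off the work surface, if the arm or the gripper's body presses on something with over 40 N, if the wrist force passes 120 N, or if a joint passes its speed limit or range.

## Robot

A 6-joint arm with a two-finger parallel gripper is mounted at the origin on the work surface. World frame = base frame: x ahead of the robot, y to its left, z up, the work surface at z = 0. Lengths are in m, angles in rad, forces in N, time in s.
With the tool pointing down it reaches from about 0.25 to 0.725 m from the base axis. Payload 4 kg.
Tool frame: the origin (TCP) lies on the centre line of the jaws, within the pads' length; the fingertips stand 17 mm ahead of it and the grasp point (between the pads) lies 2 mm behind it; z points along the fingers, y is the line along which they close (so a half turn about z gives the same grasp; the last joint's range is limited). The gripper opens to 85 mm and grips with 20 to 120 N. Pads are 22 mm wide; open, the fingers measure 114 mm over their backs; the gripper's body (76 mm by 85 mm) begins 54 mm behind the grasp point. The pads swing forward as they close: fully open they stand 13 mm farther back than shut.
Start: joints at [0, 0.241, 0.005, 1.335, 0, 1.571], TCP at [0.5, -0, 0.248] pointing down, gripper open.
Joint ranges: [-2.72, 2.72], [-1.05, 1.87], [-1.09, 1.28], [-1.99, 2.15], [-1.42, 1.44], [-3.14, 3.14]. Speed limits (rad/s): [2.79, 2.79, 3.14, 3.14, 3.14, 3.14].

## Interface

Orientations are given as a unit quaternion [x, y, z, w].
In Python, from workcell import bot, camera, get_calibration gives the robot as it stands.
- The arm moves only by the tool apply_moves, never from a script. Its argument "steps" is a list of rows, each a list of 3 entries, a list of its own where there are three numbers: the shift along the tool's x, y, z as a fraction of full scale, then the turn, a rotation vector about the tool's x, y, z as a fraction of full scale, then the opening, from 0 (shut) to 1 (fully open). A call has exactly 8 rows; each row shifts and turns the commanded pose from where the row before left it, along the tool's axes as they then stand; what a row does not reach is not made up. Full scale, the value 1, is 20 cm for a shift and pi rad for a turn. A row lasts 1/12 s, in which the tool goes at most 41.7 mm and 7.16 degrees, less where a joint would pass 70% of its speed; a pose out of reach is approached as far as the arm can. A call with a number of a shift or a turn outside -1 to 1 is refused whole. A call with a gripper value outside its range is refused whole. The fingers move at their own pace and stop on an object; the grip force is fixed at half the most. Time passes only in rows, so rows that do not move let the fingers close, or fill a call up. It gives the time, the measured TCP pose, the force, the opening and the grip force at its end, in the units of the state.
- bot.get_obs(): the state, without advancing time (a new reading comes with each control period).
- camera(name): name is "scene" or "side" or "wrist"; returns (picture, depth): 480x640x3 uint8, red, green, blue; 480x640 float32, m along the optical axis (not along the pixel's ray), 0 where there is no reading.
- get_calibration(name): a dict with "fov_y" (degrees; the focal length in pixels is half the picture's height over the tangent of half this angle, whatever the lens; pixels are square), "cx", "cy" (the principal point, pixels), "dist_coeffs" ([k1, k2, p1, p2, k3] as OpenCV has them; the pictures are not rectified), "rvec" (rotation vector, rad) and "tvec" (3), from world to camera coordinates, as OpenCV has them. Camera axes: x right, y down, z forward; pixel columns grow to the right and rows downward; lengths in m; the calibration is good to about 2 mm. A picture is of the moment at which its call begins: read the wrist's pose just before it. get_calibration takes no time and is no camera call; for the wrist camera it gives the pose at the moment of the call.
- bot.job_done(): hands the job in; it is judged then, once.
The state is a dict: "clock": time; "joint_pos": joint angles; "joint_vel": joint speeds; "tau": joint torques, N m; "eef_pos": TCP position; "tool_rot": TCP orientation; "ft_force": force on the tool from outside, world axes, zero at the start; "ft_torque": the same for the moment, N m; "grip_width": finger opening in m; "grasp_force": force on a finger pad.
Only numpy, scipy, OpenCV 4.12 (cv2) and the standard library are available. Lean on these libraries where they do the work, as an engineer would, in place of code of your own. Each camera call takes 0.05 s, during which the arm holds its last target. There are 200 camera calls.

## Working session

There is one attempt and no reset: what is moved stays moved. The work goes in short steps, Python scripts to look and compute and a tool call to move; the robot and the scene stay as the last step left them, time stands still between calls to the robot, and variables do not carry over. Pictures are saved under pics/ and viewed, at most 10 in all, crops included, and the job is handed in when it is done.

Besides the shell and the picture viewer there is one more tool, called by a JSON object that holds its "fn" and its "kwargs". apply_moves: Moves the arm, as the interface text tells. Its arguments: {"type":"object","properties":{"steps":{"type":"array"}},"required":["steps"]}

```bash
ls; mkdir -p pics; cat > h.py <<'E'
import numpy as np, cv2
from workcell import bot, camera, get_calibration
def cal(n):
    c=get_calibration(n); f=240/np.tan(np.radians(c["fov_y"])/2)
    K=np.array([[f,0,c["cx"]],[0,f,c["cy"]],[0,0,1.]])
    return K,np.array(c["dist_coeffs"],float),cv2.Rodrigues(np.array(c["rvec"],float))[0],np.array(c["tvec"],float)
def ray(C,uv):
    K,d,R,t=C; p=cv2.undistortPoints(np.array(uv,float).reshape(-1,1,2),K,d).reshape(-1,2)
    return -R.T@t,(np.c_[p,np.ones(len(p))])@R
def onz(C,uv,z):
    o,r=ray(C,uv); return o+r*((z-o[2])/r[:,2])[:,None]
def bydepth(C,uv,dep):
    o,r=ray(C,uv); return o+r*np.array([dep[int(v),int(u)] for u,v in np.array(uv).reshape(-1,2)])[:,None]
def save(n,im): cv2.imwrite("pics/"+n,cv2.cvtColor(im,cv2.COLOR_RGB2BGR))
E
python3 - <<'E'
from h import *
for n in("scene","side","wrist"):
    C=cal(n); im,d=camera(n); save(n+"0.png",im); np.savez("pics/%s0"%n,im=im,d=d,K=C[0],D=C[1],R=C[2],t=C[3])
    print(n,-C[2].T@C[3],C[2][2],C[1])
print(bot.get_obs())
E
```

```text
pics
scene [1.08471958 0.12580556 0.78153221] [-0.60181313 -0.09174171 -0.79335012] [0.01804889 0.         0.         0.         0.        ]
side [ 0.16309698 -0.62433055  0.55718015] [ 0.44045492  0.73793671 -0.51132072] [-0.07013718  0.          0.          0.          0.        ]
wrist [0.49910535 0.06681172 0.37345134] [-4.26536246e-04 -2.64573626e-01 -9.64365395e-01] [0.00522613 0.         0.         0.         0.        ]
{'clock': 0.15, 'joint_pos': array([3.29543241e-05, 2.41222791e-01, 4.01781437e-03, 1.33522914e+00,
       6.33565294e-06, 1.57077856e+00]), 'joint_vel': array([ 0.00183746, -0.00137984,  0.00379979,  0.0020427 ,  0.00123227,
        0.00100747]), 'tau': array([-1.62746033e-03, -3.72633219e+01,  2.52638429e+01,  1.23480460e-02,
       -1.30651040e-05,  1.49362950e-05]), 'eef_pos': array([4.99529200e-01, 1.82768117e-05, 2.47619962e-01]), 'tool_rot': array([ 7.07088612e-01,  7.07124476e-01, -5.76812096e-04, -5.81283285e-04]), 'ft_force': array([ 0.79947004, -0.62832288, -0.53521117]), 'ft_torque': array([-0.02067276, -0.02567333, -0.0036564 ]), 'grasp_force': 0.0, 'grip_width': 0.0852390383249098}
```

View pics/scene0.png

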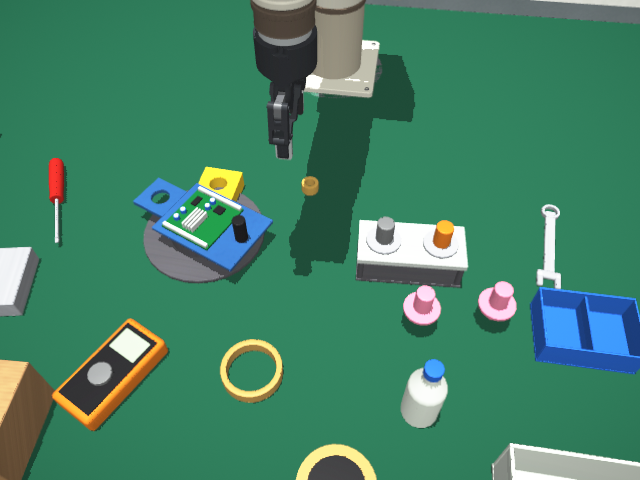

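View pics/side0.png

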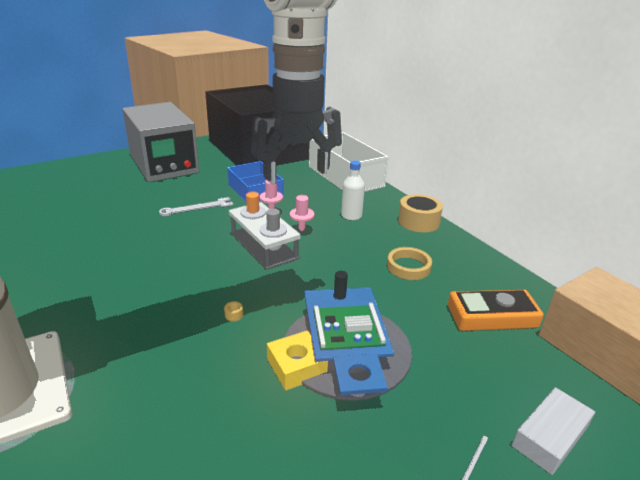

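Scene view: orange knob (444,234) is the target. Look-alikes are the grey knob (386,231), the pink pins (425,300) and (503,295), and the loose brass cap (311,186). The handle is at (240,228), the tray hole at (160,197), and the yellow lug hole at (218,184). In the side view, the orange knob is at (253,203), the handle at (341,285), the yellow hole at (297,351) and the tray hole at (360,372).

```bash
cat > m.py <<'E'
from h import *
def load(n):
    z=np.load("pics/%s0.npz"%n); return (z["K"],z["D"],z["R"],z["t"]),z["im"],z["d"]
def near(mask,p):
    n,l,s,c=cv2.connectedComponentsWithStats(mask.astype(np.uint8))
    ok=[i for i in range(1,n) if s[i,4]>25]
    i=min(ok,key=lambda i:np.hypot(*(c[i]-p))); return l==i,c[i],s[i]
def tri(C1,p1,C2,p2):
    o1,r1=ray(C1,p1);o2,r2=ray(C2,p2);r1=r1[0];r2=r2[0]
    a=np.linalg.lstsq(np.c_[r1,-r2],o2-o1,rcond=None)[0]
    return (o1+a[0]*r1+o2+a[1]*r2)/2,np.linalg.norm(o1+a[0]*r1-o2-a[1]*r2)
E
python3 - <<'E'
from m import *
P={"scene":dict(knob=(444,234),grey=(386,231),handle=(240,228),yh=(218,184),th=(160,197)),
"side":dict(knob=(253,203),grey=(273,220),handle=(341,285),yh=(297,351),th=(360,372))}
R={}
for n in P:
    C,im,d=load(n); h=cv2.cvtColor(im,cv2.COLOR_RGB2HSV); H,S,V=[h[...,i].astype(int) for i in range(3)]
    def roi(p,r): 
        m=np.zeros(H.shape,bool); m[p[1]-r:p[1]+r,p[0]-r:p[0]+r]=1; return m
    p=P[n]
    ms=dict(knob=(H<20)&(S>150)&(V>70)&roi(p["knob"],25), handle=(V<45)&roi(p["handle"],18),
      )
    for k,m in ms.items():
        mm,c,s=near(m,p[k]); R[n,k]=c; print(n,k,c.round(1),s, bydepth(C,[c],d).round(4))
    for k,m,z in(("th",(H>100)&(H<125)&(S>130)&(V>40),.044),("yh",(H>20)&(H<32)&(S>150),.034)):
        m=cv2.morphologyEx((m&roi(p[k],60)).astype(np.uint8),cv2.MORPH_CLOSE,np.ones((2,2)))
        cs,hi=cv2.findContours(m,cv2.RETR_CCOMP,cv2.CHAIN_APPROX_NONE)
        for c,q in zip(cs,hi[0]):
            if q[3]>=0 and len(c)>15:
                w=onz(C,c[:,0,:],z); e=cv2.minAreaRect(w[:,:2].astype(np.float32)*1000); print(n,k,e,len(c))
print("knob",tri(load("scene")[0],R["scene","knob"],load("side")[0],R["side","knob"]))
print("handle",tri(load("scene")[0],R["scene","handle"],load("side")[0],R["side","handle"]))
E
```

```text
scene knob [442.3 237.1] [434 220  20  28 283] [[0.5347 0.2357 0.0972]]
scene handle [240.4 232.2] [233 221  15  21 208] [[ 0.5501 -0.0785  0.071 ]]
scene th ((476.92724609375, -239.54989624023438), (28.476707458496094, 30.304040908813477), 67.77855682373047) 44
scene yh ((431.76007080078125, -147.53497314453125), (9.641711235046387, 17.828683853149414), 8.3378267288208) 22
side knob [252.2 201.7] [247 193  11  19 196] [[0.5157 0.2257 0.0937]]Traceback (most recent call last):
  File "<stdin>", line 13, in <module>
  File "m.py", line 7, in near
    i=min(ok,key=lambda i:np.hypot(*(c[i]-p))); return l==i,c[i],s[i]
ValueError: min() iterable argument is empty
```

View pics/wrist0.png

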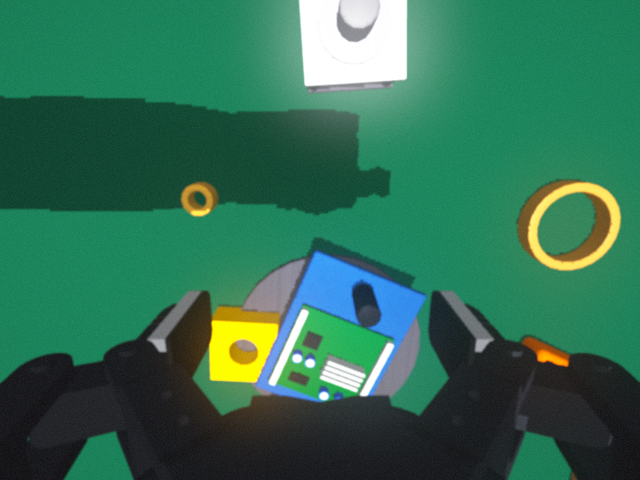

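The wrist view, with +x to the right and +y up, shows the yellow lug top around (244,351), the handle top around (370,315) and the tray hole hidden under the gripper. Next I'll get precise numbers from this view and the side view.

```bash
python3 - <<'E'
from m import *
C,im,d=load("wrist"); h=cv2.cvtColor(im,cv2.COLOR_RGB2HSV).astype(int); H,S,V=h[...,0],h[...,1],h[...,2]
m=np.zeros(H.shape,bool); m[300:400,195:300]=1
y=m&(H>20)&(H<35)&(S>120); print("yV",np.percentile(V[y],[5,25,50,75,95]))
top=(y&(V>200)).astype(np.uint8)
cs,hi=cv2.findContours(top,cv2.RETR_CCOMP,cv2.CHAIN_APPROX_NONE)
for c,q in zip(cs,hi[0]):
    if len(c)>15:
        w=onz(C,c[:,0,:],.034)[:,:2]*1000; print("yellow",q[3],len(c),cv2.minAreaRect(w.astype(np.float32)))
p=bydepth(C,np.argwhere(y)[:,::-1],d); k=abs(p[:,2]-.034)<.003; print("top pts",k.sum(),cv2.minAreaRect((p[k,:2]*1000).astype(np.float32)))
# hidden hole centre
# handle
m[:]=0; m[275:335,340:390]=1
p=np.argwhere(m&(V<70))[:,::-1]; w=bydepth(C,p,d); k=w[:,2]>.086; print("handle top",k.sum(),w[k].mean(0),np.ptp(w[k],axis=0))
# board axes from blue+depth
for n in("scene","side"):
    C,im,d=load(n); h=cv2.cvtColor(im,cv2.COLOR_RGB2HSV).astype(int); H,S,V=h[...,0],h[...,1],h[...,2]
    vv,uu=np.mgrid[:480,:640]; P=bydepth(C,np.c_[uu.ravel(),vv.ravel()],d).reshape(480,640,3)
    # knobs: points by height
    for nm,c in(("orange",(.525,.235)),("grey",(.525,.145)),("handle",(.55,-.08))):
        for lo,hi in((.085,.12),):
            k=(P[...,2]>lo)&(P[...,2]<hi)&(np.hypot(P[...,0]-c[0],P[...,1]-c[1])<.035)&(d>0)
            q=P[k]; zt=np.percentile(q[:,2],97) if len(q) else 0; t=q[q[:,2]>zt-.002] if len(q) else q
            print(n,nm,len(q),"ztop",round(zt,4), "top bbox mid",((t.min(0)+t.max(0))/2).round(4) if len(t) else "", np.ptp(t,axis=0).round(3) if len(t) else "", "median RGB",np.median(im[k],axis=0))
    bl=(H>100)&(H<125)&(S>130)&(abs(P[...,2]-.044)<.004)&(np.hypot(P[...,0]-.5145,P[...,1]+.1575)<.14)
    print(n,"blue rect",cv2.minAreaRect((P[bl][:,:2]*1000).astype(np.float32)))
    yl=(H>18)&(H<35)&(S>120)&(abs(P[...,2]-.034)<.004)&(np.hypot(P[...,0]-.43,P[...,1]+.14)<.08)
    print(n,"yellow rect",yl.sum(),cv2.minAreaRect((P[yl][:,:2]*1000).astype(np.float32)))
C,im,d=load("side"); save("crop_side.png",cv2.resize(im[170:270,200:340],None,fx=4,fy=4,interpolation=cv2.INTER_CUBIC))
E
```

```text
yV [137.45 190.   255.   255.   255.  ]
yellow -1 224 ((417.0104675292969, -155.178466796875), (73.43400573730469, 72.25414276123047), 86.3389663696289)
yellow 3 74 ((417.1376953125, -154.1652374267578), (28.91312026977539, 30.067386627197266), 89.95999908447266)
top pts 2858 ((417.068603515625, -154.87115478515625), (73.46625518798828, 69.2892074584961), 85.00994873046875)
handle top 59 [ 0.538022  -0.0703698  0.0939928] [0.04728078 0.14586457 0.28726941]
scene orange 346 ztop 0.108 top bbox mid [0.5214 0.2373 0.1074] [0.025 0.026 0.003] median RGB [252.5 175.   57. ]
scene grey 335 ztop 0.1082 top bbox mid [0.5265 0.1484 0.1079] [0.027 0.025 0.003] median RGB [160. 168. 164.]
scene handle 145 ztop 0.0946 top bbox mid [ 0.5437 -0.0816  0.0939] [0.019 0.019 0.002] median RGB [50. 50. 52.]
scene blue rect ((505.86749267578125, -167.84130859375), (231.88531494140625, 120.63094329833984), 66.90975952148438)
scene yellow rect 729 ((414.7451171875, -154.6042022705078), (72.5229721069336, 69.221435546875), 85.09616088867188)
side orange 164 ztop 0.1061 top bbox mid [0.5208 0.2347 0.1059] [0.025 0.03  0.003] median RGB [191.5 123.   67. ]
side grey 182 ztop 0.1064 top bbox mid [0.5258 0.1467 0.1056] [0.025 0.028 0.002] median RGB [119.  120.5 121. ]
side handle 109 ztop 0.0929 top bbox mid [ 0.5408 -0.0832  0.0922] [0.02  0.02  0.002] median RGB [58. 63. 64.]
side blue rect ((505.32086181640625, -168.4100341796875), (231.8191680908203, 119.72966003417969), 66.67719268798828)
side yellow rect 1238 ((418.3988037109375, -155.33682250976562), (72.26850128173828, 71.44821166992188), 86.35037994384766)
```

View pics/crop_side.png

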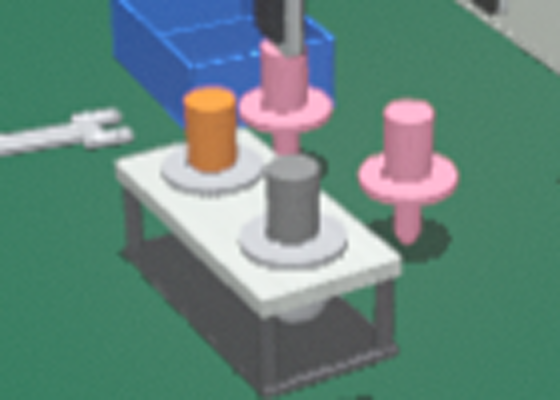

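The crop shows the orange knob at side pixel (252,202) on the rack, next to the grey one at (273,220). The two pink pins stand on the bench.

| Point | x (m) | y (m) | Note |
|---|---|---|---|
| Orange knob | 0.521 | 0.236 | top at z = 0.106, as it must be |
| Handle | 0.542 | -0.0825 | tray angle 66.8° |
| Yellow hole | 0.417 | -0.155 | |
| Turning axis | 0.508 | -0.161 | radii of 85 and 91 mm check out |

The stand sits at about -3.8°, so the tray has to turn about -70.6°.

{"fn": "apply_moves", "kwargs": {"steps": [[[-0.1375,0.071,0],[0,0,0],1],[[-0.1375,0.071,0],[0,0,0],1],[[-0.1375,0.071,0],[0,0,0],1],[[0,0,0],[0,0,-0.0371],1],[[0,0,0],[0,0,-0.0371],1],[[0,0,0],[0,0,-0.0371],1],[[0,0,0],[0,0,-0.0371],1],[[0,0,0],[0,0,-0.0371],1]]}}

```text
clock: 0.82
eef_pos: [0.5424, -0.0827, 0.2477]
tool_rot: [0.472, 0.882, -0.0, -0.001]
ft_force: [-0.3, -0.3, 0.4]
grip_width: 0.0857
grasp_force: 0.0
```

{"fn": "apply_moves", "kwargs": {"steps": [[[0,0,0],[0,0,-0.0371],1],[[0,0,0],[0,0,-0.0371],1],[[0,0,0],[0,0,-0.0371],1],[[0,0,0],[0,0,-0.0371],1],[[0,0,0],[0,0,-0.0371],1],[[0,0,0.13],[0,0,0],1],[[0,0,0.13],[0,0,0],1],[[0,0,0.13],[0,0,0],1]]}}

```text
clock: 1.48
eef_pos: [0.5428, -0.0825, 0.1696]
tool_rot: [0.201, 0.98, 0.0, 0.001]
ft_force: [0.4, 0.5, -0.1]
grip_width: 0.085
grasp_force: 0.0
```

{"fn": "apply_moves", "kwargs": {"steps": [[[0,0,0.107],[0,0,0],1],[[0,0,0.107],[0,0,0],1],[[0,0,0.107],[0,0,0],1],[[0,0,0.107],[0,0,0],1],[[0,0,0],[0,0,0],0.3],[[0,0,0],[0,0,0],0.2],[[0,0,0],[0,0,0],0.1],[[0,0,0],[0,0,0],0.1]]}}

```text
clock: 2.15
eef_pos: [0.5439, -0.0827, 0.0863]
tool_rot: [0.201, 0.98, 0.0, 0.001]
ft_force: [-0.0, 0.7, -0.0]
grip_width: 0.0391
grasp_force: 0.0
```

{"fn": "apply_moves", "kwargs": {"steps": [[[0,0,0],[0,0,0],0.1],[[0,0,0],[0,0,0],0.1],[[0,0,0],[0,0,0],0.1],[[0,0,0],[0,0,0],0.1],[[0,0,0],[0,0,0],0.1],[[0,0,0],[0,0,0],0.1],[[0,0,0],[0,0,0],0.1],[[0,0,0],[0,0,0],0.1]]}}

```text
clock: 2.82
eef_pos: [0.5436, -0.0835, 0.0866]
tool_rot: [0.202, 0.979, -0.001, 0.002]
ft_force: [-1.7, -1.5, 6.2]
grip_width: 0.0198
grasp_force: 59.0
```

{"fn": "apply_moves", "kwargs": {"steps": [[[-0.0218,-0.0006,0],[0,0,0.0163],0.1],[[-0.0218,-0.0006,0],[0,0,0.0163],0.1],[[-0.0218,-0.0006,0],[0,0,0.0163],0.1],[[-0.0218,-0.0006,0],[0,0,0.0163],0.1],[[-0.0218,-0.0006,0],[0,0,0.0163],0.1],[[-0.0218,-0.0006,0],[0,0,0.0163],0.1],[[-0.0218,-0.0006,0],[0,0,0.0163],0.1],[[-0.0218,-0.0006,0],[0,0,0.0163],0.1]]}}

```text
clock: 3.48
eef_pos: [0.5708, -0.104, 0.0866]
tool_rot: [0.398, 0.918, -0.001, 0.001]
ft_force: [-4.3, -4.1, 7.5]
grip_width: 0.0202
grasp_force: 59.3
```

{"fn": "apply_moves", "kwargs": {"steps": [[[-0.0218,-0.0006,0],[0,0,0.0163],0.1],[[-0.0218,-0.0006,0],[0,0,0.0163],0.1],[[-0.0218,-0.0006,0],[0,0,0.0163],0.1],[[-0.0218,-0.0006,0],[0,0,0.0163],0.1],[[-0.0218,-0.0006,0],[0,0,0.0163],0.1],[[-0.0218,-0.0006,0],[0,0,0.0163],0.1],[[-0.0218,-0.0006,0],[0,0,0.0163],0.1],[[-0.0218,-0.0006,0],[0,0,0.0163],0.1]]}}

```text
clock: 4.15
eef_pos: [0.5878, -0.1336, 0.0866]
tool_rot: [0.576, 0.818, -0.002, 0.0]
ft_force: [-8.0, -3.5, 9.8]
grip_width: 0.0199
grasp_force: 59.4
```

{"fn": "apply_moves", "kwargs": {"steps": [[[-0.0218,-0.0006,0],[0,0,0.0163],0.1],[[-0.0218,-0.0006,0],[0,0,0.0163],0.1],[[-0.0218,-0.0006,0],[0,0,0.0163],0.1],[[-0.0218,-0.0006,0],[0,0,0.0163],0.1],[[-0.0218,-0.0006,0],[0,0,0.0163],0.1],[[-0.0218,-0.0006,0],[0,0,0.0163],0.1],[[-0.0218,-0.0006,0],[0,0,0.0163],0.1],[[0,0,0],[0,0,0],0.1]]}}

```text
clock: 4.82
eef_pos: [0.5921, -0.1639, 0.0866]
tool_rot: [0.712, 0.702, -0.002, 0.0]
ft_force: [-8.3, -4.0, 9.4]
grip_width: 0.0203
grasp_force: 59.5
```

```bash
cat > t.py <<'E'
from m import *
import sys
def look(tag):
  for n in("scene","side"):
    C=cal(n); im,d=camera(n); save(n+tag+".png",im)
    h=cv2.cvtColor(im,cv2.COLOR_RGB2HSV).astype(int); H,S,V=h[...,0],h[...,1],h[...,2]
    vv,uu=np.mgrid[:480,:640]; P=bydepth(C,np.c_[uu.ravel(),vv.ravel()],d).reshape(480,640,3)
    bl=(H>100)&(H<125)&(S>130)&(abs(P[...,2]-.044)<.004)&(np.hypot(P[...,0]-.5077,P[...,1]+.1608)<.14)
    print(n,"blue rect",bl.sum(),cv2.minAreaRect((P[bl][:,:2]*1000).astype(np.float32)))
    cs,hi=cv2.findContours(bl.astype(np.uint8),cv2.RETR_CCOMP,cv2.CHAIN_APPROX_NONE)
    for c,q in zip(cs,hi[0]):
        if q[3]>=0 and len(c)>20:
            w=onz(C,c[:,0,:],.044)[:,:2]*1000; print(n,"hole",len(c),cv2.minAreaRect(w.astype(np.float32))[:2])
    if n=="scene": sc=im
  return im,sc
E
python3 - <<'E'
from t import *
im,sc=look("1")
save("t1.png",np.hstack([cv2.resize(im[280:400,240:440],(400,240)),cv2.resize(sc[130:280,130:330],(400,300))[:240]]))
E
```

```text
scene blue rect 2914 ((499.99456787109375, -157.82203674316406), (120.00684356689453, 232.87667846679688), 88.49829864501953)
scene hole 47 ((420.65008544921875, -158.99154663085938), (32.918792724609375, 34.218414306640625))
side blue rect 3341 ((499.972412109375, -162.3898468017578), (230.0498504638672, 120.6900405883789), 0.0420844703912735)
side hole 53 ((417.7196350097656, -162.58900451660156), (31.58381462097168, 33.094520568847656))
```

View pics/t1.png

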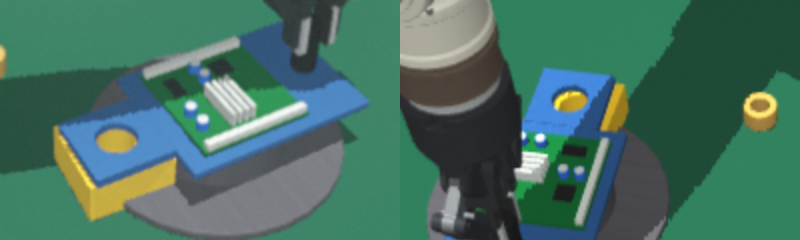

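The tray hole is about 5–6 mm short of the stand hole, and yellow still shows on the near side of both crops. It needs about 3.4° more clockwise.

{"fn": "apply_moves", "kwargs": {"steps": [[[-0.0125,-0.0002,0],[0,0,0.0094],0.1],[[-0.0125,-0.0002,0],[0,0,0.0094],0.1],[[0,0,0],[0,0,0],0.1],[[0,0,0],[0,0,0],0.1],[[0,0,0],[0,0,0],1],[[0,0,0],[0,0,0],1],[[0,0,0],[0,0,0],1],[[0,0,0],[0,0,0],1]]}}

```text
clock: 5.58
eef_pos: [0.5942, -0.1667, 0.0847]
tool_rot: [0.732, 0.682, 0.0, 0.0]
ft_force: [-1.5, 0.3, 0.1]
grip_width: 0.0672
grasp_force: 0.0
```

{"fn": "apply_moves", "kwargs": {"steps": [[[0,0,0],[0,0,0],1],[[0,0,-0.13],[0,0,0],1],[[0,0,-0.13],[0,0,0],1],[[0,0,-0.13],[0,0,0],1],[[0,0,-0.13],[0,0,0],1],[[0,0,-0.13],[0,0,0],1],[[0,0,-0.13],[0,0,0],1],[[0,-0.15,0],[0,0,0],1]]}}

```text
clock: 6.25
eef_pos: [0.5716, -0.1659, 0.2469]
tool_rot: [0.731, 0.682, 0.005, 0.007]
ft_force: [2.0, -1.6, 1.8]
grip_width: 0.0853
grasp_force: 0.0
```

{"fn": "apply_moves", "kwargs": {"steps": [[[0,-0.15,0],[0,0,0],1],[[0,-0.15,0],[0,0,0],1],[[0.15,-0.15,0],[0,0,0],1],[[0.15,-0.15,0],[0,0,0],1],[[0.15,-0.1,0],[0,0,0],1],[[0,0,0],[0,0,0],1],[[0,0,0],[0,0,0],1],[[0,0,0],[0,0,0],1]]}}

```text
clock: 6.92
eef_pos: [0.4323, -0.0661, 0.2412]
tool_rot: [0.732, 0.682, 0.0, 0.001]
ft_force: [-0.4, -0.7, -0.6]
grip_width: 0.0854
grasp_force: 0.0
```

```bash
python3 - <<'E'
from t import *
look("2"); C=cal("wrist"); im,d=camera("wrist"); save("wrist2.png",im); np.savez("pics/wrist20",im=im,d=d,K=C[0],D=C[1],R=C[2],t=C[3])
E
```

```text
scene blue rect 3376 ((499.74359130859375, -159.4354248046875), (120.71239471435547, 233.5249481201172), 86.5985336303711)
scene hole 242 ((529.1492919921875, -163.99441528320312), (110.06304931640625, 147.16896057128906))
scene hole 48 ((420.34002685546875, -154.26165771484375), (33.1784553527832, 32.83788299560547))
side blue rect 3410 ((500.22174072265625, -160.5642852783203), (122.36548614501953, 230.4561767578125), 86.31783294677734)
side hole 55 ((417.06292724609375, -157.37249755859375), (33.19953536987305, 34.81592559814453))
```

View pics/wrist2.png

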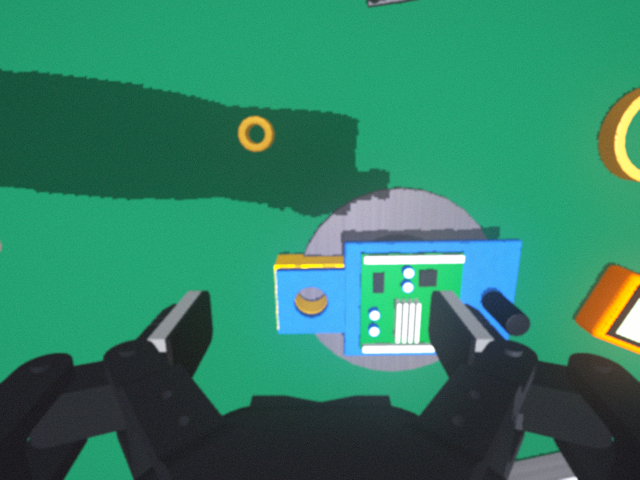

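The wrist view shows the tray lug at (311,300) sitting squarely over the yellow one, with the hole at (311,301). I'll quantify it against the first wrist measurement of the yellow lug, which gave (417.0, -155.1) at -4.3°.

```bash
python3 - <<'E'
from m import *
C,im,d=load("wrist2"); h=cv2.cvtColor(im,cv2.COLOR_RGB2HSV).astype(int); H,S,V=h[...,0],h[...,1],h[...,2]
bl=(H>95)&(H<125)&(S>130)&(V>100); bl[:,:270]=0; bl[:,342:]=0; bl[:240]=0; bl[345:]=0
cs,hi=cv2.findContours(bl.astype(np.uint8),cv2.RETR_CCOMP,cv2.CHAIN_APPROX_NONE)
for c,q in zip(cs,hi[0]):
    if len(c)>20: print(q[3],len(c),cv2.minAreaRect((onz(C,c[:,0,:],.044)[:,:2]*1000).astype(np.float32)))
y=(H>18)&(H<35)&(S>120); 
e=np.argwhere(y[250:345,265:350])[:,::-1]+[265,250]; p=bydepth(C,e,d)
for lo,hi2 in((.030,.037),): 
    k=(p[:,2]>lo)&(p[:,2]<hi2); print("yellow at top",k.sum(),p[k].min(0),p[k].max(0))
# lug edges in the board's left-top: yellow upper edge bottom (bench)
o=bot.get_obs(); print(o["eef_pos"],o["tool_rot"],o["joint_pos"])
E
```

```text
-1 253 ((415.6887512207031, -154.79046630859375), (67.71984100341797, 62.61204528808594), 85.82289123535156)
0 90 ((417.1825256347656, -153.96092224121094), (31.546777725219727, 32.22322082519531), 38.640621185302734)
yellow at top 381 [ 0.38448666 -0.17179777  0.03001941] [ 0.45086326 -0.11762007  0.03699941]
[ 0.43251046 -0.06685814  0.24064829] [7.32208688e-01 6.81080320e-01 6.85934868e-05 1.75406197e-04] [-1.53295832e-01  1.20924501e-01 -1.62704076e-01  1.28680739e+00
 -1.09693838e-04  1.48982267e+00]
```

Aligned: the tray hole is at (417.2, -154.0) and the stand hole at (417.1, -154.2), seen by the same camera. Next is the pin.

{"fn": "apply_moves", "kwargs": {"steps": [[[0.193,0.0416,0],[0,0,0],1],[[0.193,0.0416,0],[0,0,0],1],[[0.193,0.0416,0],[0,0,0],1],[[0.193,0.0416,0],[0,0,0],1],[[0.193,0.0416,0],[0,0,0],1],[[0.193,0.0416,0],[0,0,0],1],[[0.193,0.0416,0],[0,0,0],1],[[0.193,0.0416,0],[0,0,0],1]]}}

```text
clock: 7.73
eef_pos: [0.5213, 0.2385, 0.24]
tool_rot: [0.732, 0.681, -0.0, 0.0]
ft_force: [0.3, 0.1, 0.1]
grip_width: 0.0852
grasp_force: 0.0
```

{"fn": "apply_moves", "kwargs": {"steps": [[[0,0,0],[0,0,0],1],[[0,0,0],[0,0,0],1],[[0,0,0],[0,0,0],1],[[0,0,0],[0,0,0],1],[[0,0,0],[0,0,0],1],[[0,0,0],[0,0,0],1],[[0,0,0],[0,0,0],1],[[0,0,0],[0,0,0],1]]}}

```text
clock: 8.4
eef_pos: [0.5201, 0.2364, 0.2411]
tool_rot: [0.732, 0.681, 0.0, 0.0]
ft_force: [0.3, 0.8, -0.2]
grip_width: 0.0852
grasp_force: 0.0
```

{"fn": "apply_moves", "kwargs": {"steps": [[[0,0,0.126],[0,0,0],1],[[0,0,0.126],[0,0,0],1],[[0,0,0.126],[0,0,0],1],[[0,0,0.126],[0,0,0],1],[[0,0,0.126],[0,0,0],1],[[0,0,0.126],[0,0,0],1],[[0,0,0],[0,0,0],1],[[0,0,0],[0,0,0],1]]}}

```text
clock: 9.07
eef_pos: [0.5189, 0.2364, 0.0886]
tool_rot: [0.732, 0.681, -0.002, -0.001]
ft_force: [0.3, -0.7, 1.2]
grip_width: 0.0854
grasp_force: 0.0
```

{"fn": "apply_moves", "kwargs": {"steps": [[[0,0,0],[0,0,0],0.2],[[0,0,0],[0,0,0],0.2],[[0,0,0],[0,0,0],0.2],[[0,0,0],[0,0,0],0.2],[[0,0,0],[0,0,0],0.2],[[0,0,0],[0,0,0],0.2],[[0,0,0],[0,0,0],0.2],[[0,0,0],[0,0,0],0.2]]}}

```text
clock: 9.73
eef_pos: [0.5207, 0.2375, 0.0909]
tool_rot: [0.732, 0.681, 0.001, 0.0]
ft_force: [-1.1, -0.7, 6.9]
grip_width: 0.0266
grasp_force: 59.3
```

{"fn": "apply_moves", "kwargs": {"steps": [[[0,0,-0.05],[0,0,0],0.2],[[0,0,-0.1],[0,0,0],0.2],[[0,0,-0.12],[0,0,0],0.2],[[0,0,-0.12],[0,0,0],0.2],[[0,0,-0.12],[0,0,0],0.2],[[0,0,-0.12],[0,0,0],0.2],[[0,0,-0.07],[0,0,0],0.2],[[0,0,0],[0,0,0],0.2]]}}

```text
clock: 10.4
eef_pos: [0.5218, 0.2378, 0.2338]
tool_rot: [0.732, 0.681, 0.003, 0.001]
ft_force: [0.0, 0.3, -0.1]
grip_width: 0.0264
grasp_force: 59.1
```

```bash
python3 - <<'E'
from t import *
o=bot.get_obs(); print(o["eef_pos"],o["ft_force"],o["grip_width"])
im,sc=look("3"); save("t3.png",np.hstack([cv2.resize(im[60:280,160:380],(396,396)),cv2.resize(sc[80:300,300:520],(396,396))]))
E
```

```text
[0.52175008 0.2378235  0.23380417] [ 0.00849301  0.32056102 -0.13731399] 0.02636440535276538
scene blue rect 3374 ((499.8702697753906, -159.34066772460938), (120.8791732788086, 232.18214416503906), 86.39795684814453)
scene hole 241 ((528.9205932617188, -164.45228576660156), (109.11714935302734, 147.54803466796875))
scene hole 49 ((420.0224914550781, -154.61289978027344), (34.12555694580078, 32.83787536621094))
side blue rect 3393 ((499.98968505859375, -161.53347778320312), (121.69005584716797, 230.2549591064453), 86.81063842773438)
side hole 57 ((417.1147766113281, -157.80291748046875), (33.20800018310547, 33.94889450073242))
```

View pics/t3.png

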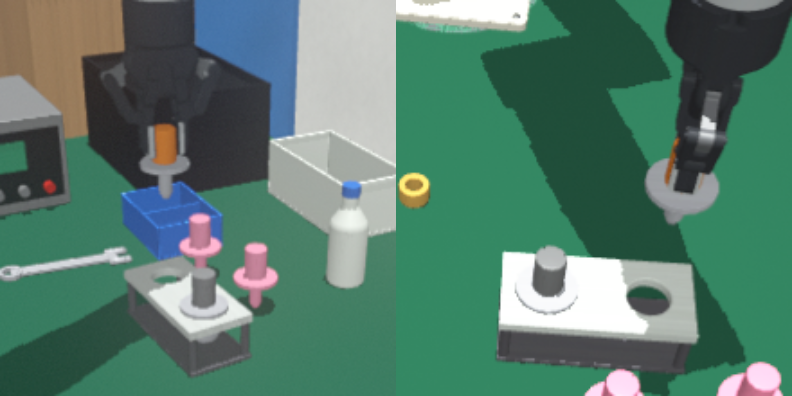

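The orange pin hangs upright in the jaws, its rack hole is empty, and the grey pin is still in place. I'll carry it to the holes and turn the jaws 90° so that the fingers stand clear of the board.

{"fn": "apply_moves", "kwargs": {"steps": [[[-0.08,-0.0153,0],[0,0,0],0.2],[[-0.166,-0.0317,0],[0,0,0],0.2],[[-0.166,-0.0317,0],[0,0,0],0.2],[[-0.166,-0.0317,0],[0,0,0],0.2],[[-0.166,-0.0317,0],[0,0,0],0.2],[[-0.166,-0.0317,0],[0,0,0],0.2],[[-0.166,-0.0317,0],[0,0,0],0.2],[[-0.166,-0.0317,0],[0,0,0],0.2]]}}

```text
clock: 11.17
eef_pos: [0.453, -0.0087, 0.2275]
tool_rot: [0.732, 0.682, -0.001, -0.001]
ft_force: [0.9, -0.2, -1.6]
grip_width: 0.0263
grasp_force: 59.2
```

{"fn": "apply_moves", "kwargs": {"steps": [[[-0.166,-0.0317,0],[0,0,0],0.2],[[-0.166,-0.0317,0],[0,0,0],0.2],[[-0.166,-0.0317,0],[0,0,0],0.2],[[-0.166,-0.0317,0],[0,0,0],0.2],[[-0.085,-0.016,0],[0,0,0],0.2],[[0,0,0],[0,0,-0.0385],0.2],[[0,0,0],[0,0,-0.0385],0.2],[[0,0,0],[0,0,-0.0385],0.2]]}}

```text
clock: 11.83
eef_pos: [0.4143, -0.1549, 0.2275]
tool_rot: [0.595, 0.804, -0.001, -0.002]
ft_force: [-0.3, 0.6, -2.7]
grip_width: 0.0263
grasp_force: 59.2
```

{"fn": "apply_moves", "kwargs": {"steps": [[[0,0,0],[0,0,-0.0385],0.2],[[0,0,0],[0,0,-0.0385],0.2],[[0,0,0],[0,0,-0.0385],0.2],[[0,0,0],[0,0,-0.0385],0.2],[[0,0,0],[0,0,-0.0385],0.2],[[0,0,0],[0,0,-0.0385],0.2],[[0,0,0],[0,0,-0.0385],0.2],[[0,0,0],[0,0,-0.0385],0.2]]}}

```text
clock: 12.5
eef_pos: [0.4145, -0.1542, 0.2275]
tool_rot: [0.152, 0.988, 0.0, -0.002]
ft_force: [0.1, -0.8, -1.3]
grip_width: 0.0266
grasp_force: 59.0
```

{"fn": "apply_moves", "kwargs": {"steps": [[[0,0,0],[0,0,-0.0385],0.2],[[0,0,0],[0,0,-0.0385],0.2],[[0,0,0],[0,0,0],0.2],[[0,0,0],[0,0,0],0.2],[[0,0,0],[0,0,0],0.2],[[0,0,0],[0,0,0],0.2],[[0,0,0],[0,0,0],0.2],[[0,0,0],[0,0,0],0.2]]}}

```text
clock: 13.17
eef_pos: [0.4158, -0.1547, 0.2294]
tool_rot: [0.035, 0.999, 0.0, -0.0]
ft_force: [0.2, -0.6, -1.5]
grip_width: 0.0268
grasp_force: 59.0
```

{"fn": "apply_moves", "kwargs": {"steps": [[[-0.007,0,0.1],[0,0,0],0.2],[[0,0,0.1],[0,0,0],0.2],[[0,0,0.1],[0,0,0],0.2],[[0,0,0.1],[0,0,0],0.2],[[0,0,0.1],[0,0,0],0.2],[[0,0,0],[0,0,0],0.2],[[0,0,0],[0,0,0],0.2],[[0,0,0],[0,0,0],0.2]]}}

```text
clock: 13.83
eef_pos: [0.418, -0.155, 0.1305]
tool_rot: [0.035, 0.999, -0.0, 0.001]
ft_force: [0.0, 0.2, -0.7]
grip_width: 0.0265
grasp_force: 59.2
```

```bash
python3 - <<'E'
from t import *
o=bot.get_obs(); print(o["eef_pos"],o["ft_force"])
im,sc=look("4"); save("t4.png",np.hstack([cv2.resize(im[230:400,220:390],(396,396)),cv2.resize(sc[80:250,130:300],(396,396))]))
E
```

```text
[ 0.41796812 -0.15503007  0.13049138] [ 0.03052992  0.20669763 -0.73741011]
scene blue rect 3274 ((500.63525390625, -160.0741729736328), (121.5399398803711, 231.23570251464844), 86.75542449951172)
scene hole 241 ((529.1599731445312, -163.8071746826172), (109.37710571289062, 147.16896057128906))
side blue rect 3143 ((500.3807678222656, -160.65560913085938), (121.96173095703125, 230.9100799560547), 86.77520751953125)
side hole 57 ((417.303466796875, -158.76156616210938), (33.21804428100586, 35.69472122192383))
```

View pics/t4.png

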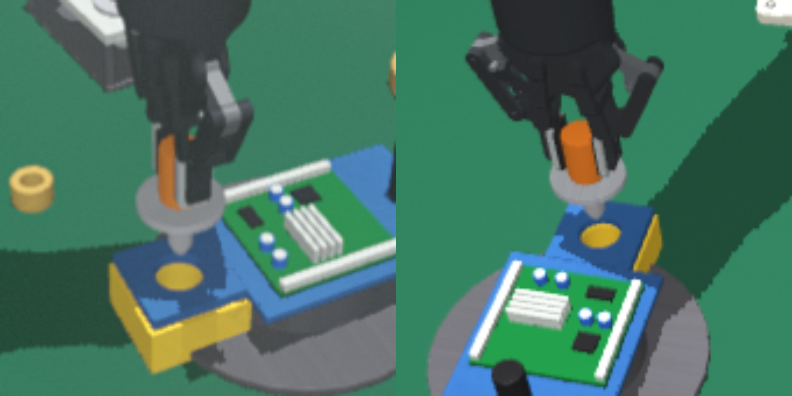

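In both views the pin tip is directly above the hole, so it's time to insert.

{"fn": "apply_moves", "kwargs": {"steps": [[[0,0,0.04],[0,0,0],0.2],[[0,0,0.04],[0,0,0],0.2],[[0,0,0.04],[0,0,0],0.2],[[0,0,0.04],[0,0,0],0.2],[[0,0,0.04],[0,0,0],0.2],[[0,0,0.03],[0,0,0],0.2],[[0,0,0],[0,0,0],0.2],[[0,0,0],[0,0,0],0.2]]}}

```text
clock: 14.6
eef_pos: [0.4168, -0.1546, 0.0829]
tool_rot: [0.035, 0.999, 0.0, -0.001]
ft_force: [-0.4, -1.0, -0.6]
grip_width: 0.0269
grasp_force: 59.2
```

{"fn": "apply_moves", "kwargs": {"steps": [[[0,0,0.01],[0,0,0],0.2],[[0,0,0.01],[0,0,0],0.2],[[0,0,0.005],[0,0,0],0.2],[[0,0,0.005],[0,0,0],0.2],[[0,0,0],[0,0,0],0.2],[[0,0,0],[0,0,0],0.2],[[0,0,0],[0,0,0],0.2],[[0,0,0],[0,0,0],0.2]]}}

```text
clock: 15.27
eef_pos: [0.4174, -0.1548, 0.0776]
tool_rot: [0.035, 0.999, -0.0, 0.0]
ft_force: [-0.7, 0.3, -1.2]
grip_width: 0.0264
grasp_force: 59.2
```

{"fn": "apply_moves", "kwargs": {"steps": [[[0,0,0.004],[0,0,0],0.2],[[0,0,0.004],[0,0,0],0.2],[[0,0,0],[0,0,0],0.2],[[0,0,0],[0,0,0],0.2],[[0,0,0],[0,0,0],0.2],[[0,0,0],[0,0,0],0.2],[[0,0,0],[0,0,0],0.2],[[0,0,0],[0,0,0],0.2]]}}

```text
clock: 15.93
eef_pos: [0.4177, -0.1549, 0.0768]
tool_rot: [0.035, 0.999, -0.0, 0.001]
ft_force: [-2.1, 1.3, 5.6]
grip_width: 0.0265
grasp_force: 60.2
```

Contact force is up to 5.6 N at about the expected height, so I'm opening and then retracting.

{"fn": "apply_moves", "kwargs": {"steps": [[[0,0,0],[0,0,0],0.5],[[0,0,0],[0,0,0],0.7],[[0,0,0],[0,0,0],0.8],[[0,0,0],[0,0,0],1],[[0,0,0],[0,0,0],1],[[0,0,0],[0,0,0],1],[[0,0,0],[0,0,0],1],[[0,0,0],[0,0,0],1]]}}

```text
clock: 16.6
eef_pos: [0.4172, -0.1548, 0.0758]
tool_rot: [0.035, 0.999, 0.0, -0.0]
ft_force: [0.2, -0.7, -0.5]
grip_width: 0.0859
grasp_force: 0.0
```

{"fn": "apply_moves", "kwargs": {"steps": [[[0,0,-0.05],[0,0,0],1],[[0,0,-0.1],[0,0,0],1],[[0,0,-0.13],[0,0,0],1],[[0,0,-0.13],[0,0,0],1],[[0,0,-0.13],[0,0,0],1],[[0,0,-0.13],[0,0,0],1],[[0,0,-0.13],[0,0,0],1],[[0,0,0],[0,0,0],1]]}}

```text
clock: 17.27
eef_pos: [0.42, -0.1558, 0.2412]
tool_rot: [0.035, 0.999, -0.002, 0.005]
ft_force: [0.6, -0.5, 0.7]
grip_width: 0.0854
grasp_force: 0.0
```

```bash
python3 - <<'E'
from t import *
im,sc=look("5"); save("t5.png",np.hstack([cv2.resize(im[230:400,220:390],(396,396)),cv2.resize(sc[80:250,130:300],(396,396))]))
for n in("scene","side"):
    C=cal(n); im,d=camera(n); vv,uu=np.mgrid[:480,:640]; P=bydepth(C,np.c_[uu.ravel(),vv.ravel()],d)
    for lo,hi in((.05,.056),(.083,.1)):
        k=(np.hypot(P[:,0]-.417,P[:,1]+.155)<.04)&(P[:,2]>lo-.003)&(P[:,2]<hi); q=P[k]
        print(n,lo,k.sum(),(q.min(0)+q.max(0))/2,np.ptp(q,axis=0), np.median(q[:,2]))
        A=np.c_[q[:,:2]-[.417,-.155],np.ones(len(q))]; print("  slope",np.linalg.lstsq(A,q[:,2],rcond=None)[0].round(3))
E
```

```text
scene blue rect 2886 ((500.1637268066406, -159.50827026367188), (121.3194808959961, 232.18809509277344), 86.46080017089844)
scene hole 244 ((529.1719360351562, -163.59799194335938), (109.79617309570312, 147.16896057128906))
side blue rect 2665 ((500.1573486328125, -161.13157653808594), (121.48683166503906, 230.68222045898438), 86.49217987060547)
scene 0.05 414 [ 0.42239133 -0.15547057  0.05147103] [0.0615331  0.05831092 0.00889464] 0.05240942733339532
  slope [-0.008 -0.004  0.052]
scene 0.083 214 [ 0.41979338 -0.15421199  0.08806431] [0.02932287 0.02667627 0.01575813] 0.09146222812239524
  slope [-0.232 -0.101  0.091]
side 0.05 555 [ 0.41901419 -0.15572961  0.05141674] [0.05645161 0.05579501 0.00874632] 0.05221901836984233
  slope [0.017 0.03  0.052]
side 0.083 269 [ 0.41834312 -0.15614794  0.08665187] [0.02668287 0.02778578 0.01326254] 0.09061246760721436
  slope [0.131 0.208 0.09 ]
```

View pics/t5.png

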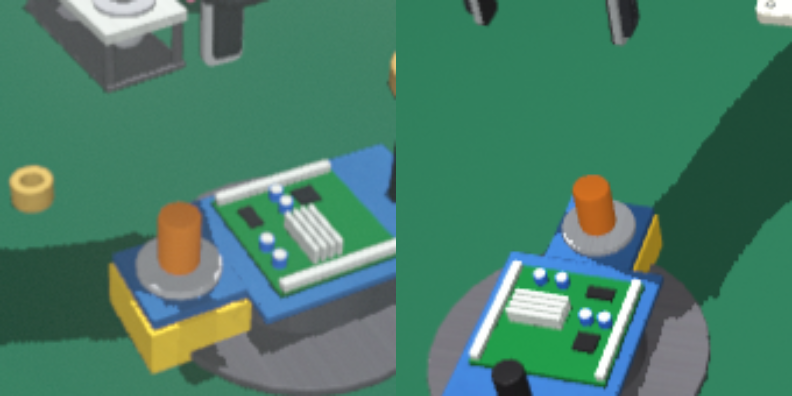

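The pin stands upright with its flange flat on the tray. The flange top and knob top measure about 0.050 and 0.090 m, as they must be, and the gripper is clear.

```bash
python3 -c "
from workcell import bot
print(bot.job_done())"
```

```text
the job is handed in; nothing more can be done
None
```

The tray is turned so its hole lines up with the stand's to within about 1 mm. The orange-knobbed pin is down through both holes with its flange flat on the tray, and the job was handed in at about 17 s with the gripper clear.

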